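# Unlock the drill jig and push its slide out

### The arm

A 6-joint arm with a two-finger parallel gripper is mounted at the origin on the work surface. World frame = base frame: x ahead of the robot, y to its left, z up, the work surface at z = 0. Lengths are in m, angles in rad, forces in N, time in s.
With the tool pointing down it reaches from about 0.35 to 0.875 m from the base axis. Payload 4.2 kg.
Tool frame: the origin (TCP) lies at the very end of the fingers, on their centre line; the grasp point (between the pads) lies 19 mm behind it; x points along the fingers, y is the direction in which the jaws open and shut, and the axes are right-handed (so a half turn about x gives the same grasp; the last joint's range is limited). The gripper opens to 85 mm and grips with 20 to 120 N. Pads are 22 mm wide; open, the fingers measure 114 mm over their backs; the gripper's body (76 mm by 85 mm) begins 54 mm behind the grasp point. The pads swing forward as they close: fully open they stand 13 mm farther back than shut.
Start: joints at [1.395, 0.385, 0.008, 0, -1.194, -0.259], TCP at [0.263, 0.567, 0.231] pointing down, gripper open.
Joint ranges: [-3.14, 3.14], [-1.21, 2.06], [-1.07, 1.41], [-3.16, 2.05], [-2.99, -0.16], [-3.1, 3.1]. Speed limits (rad/s): [2.79, 2.79, 3.14, 3.14, 3.14, 3.14].

### API

Orientations are given as a unit quaternion [x, y, z, w].
In Python, from workcell import telemetry, imaging, ticket, finder gives the robot as it stands.
- The arm moves only by the shell command python3 -m creep 'ROWS' [FORCE]. ROWS is JSON, a list of rows, each a list of 3 entries, a list of its own where there are three numbers: the gripper's target within -1 to 1 (shut at 1, half-way at 0, fully open at -1), then the shift along the tool's x, y, z in m, then the turn about the tool's x in rad. A call has 1 to 5 rows; each row is the pose to reach, as a shift and turn from the pose commanded when the call began, along the tool's axes at that moment; what a row does not reach only later rows make up. A row lasts 1/12 s, in which the tool goes at most 41.7 mm and 7.16 degrees, less where a joint would pass 70% of its speed; a pose out of reach is approached as far as the arm can. A call with a gripper value outside its range is refused whole. The fingers move at their own pace and stop on an object; FORCE is the grip in N (left out, the last holds). Time passes only in rows, so rows that repeat a pose let the fingers close. It gives the time, the measured TCP pose, the force and the opening at its end, in the units of the state.
- telemetry.read_state(): the state, without advancing time (a new reading comes with each control period).
- imaging.camera(name): name is "scene" or "side" or "wrist"; returns the picture (420x560x3 uint8, red, green, blue); there is no depth.
- imaging.calibration(name): a dict with "K" (3x3 intrinsics, pixels), "dist_coeffs" ([k1, k2, p1, p2, k3] as OpenCV has them; the pictures are not rectified), "world_from_camera" (4x4, takes a point from camera to world coordinates). Camera axes: x right, y down, z forward; pixel columns grow to the right and rows downward; lengths in m; the calibration is good to about 2 mm. A picture is of the moment at which its call begins: read the wrist's pose just before it. calibration takes no time and is no camera call; for the wrist camera it gives the pose at the moment of the call.
- ticket.job_done(): hands the job in, once; it reports no verdict.
Trained networks look in the newest picture that a camera, given by its name, has taken for a name from the list of things; names that differ only in an ending like _2 or _b are one class to them, and where a whole thing is asked for, a point or a joint stands for the part that bears it (a point fixed in the world has none). Each returns a list of dicts, best first, with "conf" (0 to 1); they miss things now and then, are a little off and sometimes report something else, mostly with a low value. They report only what shows in the picture. A call takes as long as a camera call. They do not tell look-alikes from the thing itself.
- finder.regions_of(thing, camera): "mask" (420x560 bool, what is visible of it).
- finder.spot_point(thing, camera): "centre" ([x, y, z] in m, in world coordinates, good to about 4 mm: a listed point, or the origin of a listed thing).
The state is a dict: "clock": time; "joint_pos": joint angles; "dq": joint speeds; "joint_torque": joint torques, N m; "eef_pos": TCP position; "tool_rot": TCP orientation; "contact_force": force on the tool from outside, world axes, zero at the start; "wrist_torque": the same for the moment, N m; "gripper_width": opening from 0.0 (shut) to 1.0 (fully open).
Only numpy, scipy, OpenCV 4.12 (cv2) and the standard library are available. Lean on these libraries where they do the work, as an engineer would, in place of code of your own. Each camera call takes 0.05 s, during which the arm holds its last target.

### The job

The part in the blue drill jig is drilled: take the red-handled pin from the black rack, push the jig's recessed orange button down with it and, keeping the button held down with the pin, push the slide all the way out towards the open front end of the jig. Then stand the red pin back upright in its well of the rack and let go. Work the slide with the pin only, not with the fingers, and leave the green jig and the yellow-handled tool alone.

Things in the scene. Friction and masses are not known exactly. Their poses are not given: they have to be found in the camera images.
- pin_grip (a point): Red-handled release pin (0.12 kg) upright in the rack: centre of its handle, 86 mm above the tip and 96 mm above the table. From the tip up: steel pin 10 mm thick, 50 mm long; flange 44 mm across, 6 mm thick, resting on the rack; round handle 26 mm thick, 60 mm long, ending 30 mm above this point. z points up along the tool; its turn about z does not matter.
- scraper_grip (a point): Yellow-handled scraper, a bystander in the other well of the rack, the same handle and flange; this point is the centre of its handle. To be left in place.
- rack_hole0 (a point): Mouth centre of one well of the black tool rack, on its top. The rack is a fixed block 150 x 64 x 60 mm high (this frame's x, y, z); its two square wells, 27 mm wide and open down to the table, lie 80 mm apart along x. A tool hangs in a well by its flange. Which tool stands in which well varies.
- rack_hole1 (a point): Mouth centre of the second well of the rack, as above.
- blue_well (a point): Blue jig's slide: mouth centre of a square well, 28 x 28 mm, in the slide's top near its front end, 40 mm above the table; moves with the slide. -x of this frame is the way the slide comes out, z is up. The orange button's top is the floor of the well, 14 mm below this point. A held-down pin moved along -x meets the well's front wall and pushes the slide.
- blue_button (a joint): Travel of the blue jig's orange button, m: 0 up, 0.008 right down. Spring 3 N at the top, 7 N right down. It rides in the slide and locks it home; beyond 0.004 the slide is free. When let go it springs up (fully or part-way once the slide is out; either is fine).
- blue_slide (a joint): Travel of the blue jig's steel slide, m: 0 home, 0.060 fully out at its stop. About 2 N of friction; stays where it is left. The jig is a fixed blue channel 150 x 100 mm, rails 36 mm high; a dark bridge 86 mm high with a brass bush stands over its rear, its near face 70 mm behind the well's centre at home.
- green_button_top (a point): Top centre of the orange button of the green jig, a bystander of the same shape as the blue one (green paint). To be left alone.
Mind the look-alikes: they are no part of the job. What is shaped like the part that bears blue_well but turquoise is not meant.

How it is judged:
On the way, in this order (a step that is already met when the one before it is completed fails the run):
1. the blue jig's button is pushed down with the red pin while the slide is still home (value of joint blue_button above 0.004 m and contact force between pin and blue_button above 0.5 N and value of joint blue_slide below 0.02 m), for 0.05 s.
2. the slide is more than half out with the pin still holding the button down (value of joint blue_button above 0.003 m and contact force between pin and blue_button above 0.5 N and value of joint blue_slide above 0.032 m), for 0.05 s.
At the end, for the whole second after the job is handed in: The blue jig's slide is out by more than 48 of its 60 mm; the red pin stands at rest in a well of the rack, upright within 10 degrees, its flange down on the rack's top (within 6 mm) and its axis within 20 mm of the well's centre (value of joint blue_slide above 0.048 m and (horizontal distance between pin_grip and rack_hole0 below 0.02 m or horizontal distance between pin_grip and rack_hole1 below 0.02 m) and height (world z) of pin_grip between 0.09 and 0.102 m and angle between pin_grip's own z axis and vertical below 0.17 rad and linear speed of pin below 0.02 m/s); the robot touches nothing.
It fails at once if the fingers push the blue jig's slide or button (contact force between the fingers and blue_slide above 1 N).
It fails at once if the green jig's button or slide is worked (distance of green_button_top from where it was at the start of the episode above 0.004 m).
It fails at once if the yellow-handled scraper is taken or knocked over (distance of scraper_grip from where it was at the start of the episode above 0.025 m).
It also fails if it takes over 45 s, if anything falls off the work surface, if the arm or the gripper's body presses on something with over 40 N, if the wrist force passes 120 N, or if a joint passes its speed limit or range.

## Working session

There is one attempt and no reset: what is moved stays moved. The work goes in short steps, Python scripts to look and compute and a shell command to move; the robot and the scene stay as the last step left them, time stands still between calls to the robot, and variables do not carry over. Pictures are saved under pics/ and viewed, and the job is handed in when it is done.

```bash
ls; mkdir -p pics
cat > h.py <<'E'
import numpy as np, cv2
from workcell import telemetry, imaging, ticket, finder
from scipy.spatial.transform import Rotation as R
def snap(c,n):
    im=imaging.camera(c); cv2.imwrite(f'pics/{n}.png',im[:,:,::-1]); return im
def st():
    s=telemetry.read_state(); print('t',s['clock'],'p',np.round(s['eef_pos'],4),'F',np.round(s['contact_force'],1),'g',round(float(s['gripper_width']),3)); print(np.round(R.from_quat(s['tool_rot']).as_matrix(),3).tolist(), np.round(s['joint_pos'],3)); return s
def todelta(target):
    s=telemetry.read_state(); return R.from_quat(s['tool_rot']).as_matrix().T@(np.array(target)-s['eef_pos'])
E
python3 - <<'E'
from h import *
st()
for c in ['scene','side']:
    snap(c,c+'0')
    for n in ['pin_grip','scraper_grip','rack_hole0','rack_hole1','blue_well','green_button_top']:
        print(c,n,[(round(d['conf'],2),np.round(d['centre'],3).tolist()) for d in finder.spot_point(n,c)])
st()
E
```

```text
pics
t 0.0 p [0.263  0.5663 0.2302] F [-0.4  0.1 -0.4] g 1.002
[[-0.001, -0.421, -0.907], [-0.002, -0.907, 0.421], [-1.0, 0.002, -0.0]] [ 1.395e+00  3.860e-01  7.000e-03 -1.000e-03 -1.194e+00 -2.590e-01]
scene pin_grip [(0.85, [0.486, 0.014, 0.096])]
scene scraper_grip [(0.97, [0.574, 0.024, 0.096])]
scene rack_hole0 [(0.85, [0.489, 0.015, 0.061]), (0.63, [0.57, 0.032, 0.06])]
scene rack_hole1 [(0.85, [0.489, 0.015, 0.061]), (0.63, [0.57, 0.032, 0.06])]
scene blue_well [(0.68, [0.261, -0.18, 0.038])]
scene green_button_top []
side pin_grip [(0.61, [0.488, 0.021, 0.097]), (0.56, [0.494, 0.016, 0.058])]
side scraper_grip [(0.54, [0.571, 0.026, 0.096]), (0.32, [0.493, 0.014, 0.06])]
side rack_hole0 [(0.73, [0.492, 0.014, 0.058]), (0.63, [0.566, 0.03, 0.056])]
side rack_hole1 [(0.73, [0.492, 0.014, 0.058]), (0.63, [0.566, 0.03, 0.056])]
side blue_well [(0.76, [0.533, -0.242, 0.041])]
side green_button_top []
t 0.7 p [0.2632 0.5668 0.2314] F [-0.4  1.1  0.1] g 0.998
[[0.0, -0.421, -0.907], [0.0, -0.907, 0.421], [-1.0, -0.0, 0.0]] [ 1.395  0.385  0.008  0.    -1.194 -0.259]
```

View pics/scene0.png

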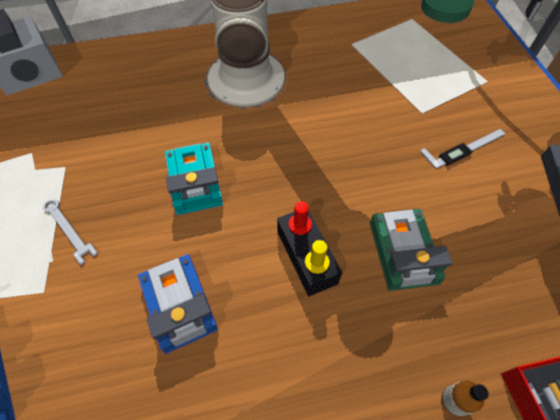

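View pics/side0.png

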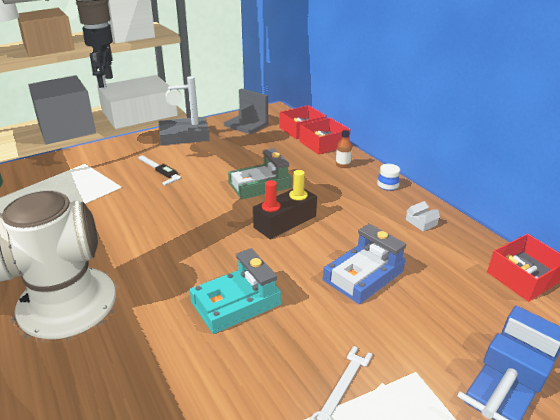

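Run:
```python
from h import *
a=cv2.imread('pics/scene0.png')[240:360,125:230]; b=cv2.imread('pics/side0.png')[215:310,310:420]
a=cv2.resize(a,(525,600),interpolation=cv2.INTER_CUBIC); b=cv2.resize(b,(660,570),interpolation=cv2.INTER_CUBIC)
cv2.imwrite('pics/ca.png',a);cv2.imwrite('pics/cb.png',b)
for c in ['scene','side']:
    snap(c,c+'1')
    for n in ['blue_well','blue_slide','blue_button']:
        print(c,n,[(round(d['conf'],2),np.round(np.argwhere(d['mask']).mean(0),1).tolist(),int(d['mask'].sum())) for d in finder.regions_of(n,c)])
    print([(round(d['conf'],2),np.round(d['centre'],3).tolist()) for d in finder.spot_point('blue_well',c)])
```

```text
scene blue_well [(0.73, [175.6, 192.7], 1157), (0.69, [297.8, 174.9], 1995)]
scene blue_slide [(0.86, [296.4, 174.6], 1988)]
scene blue_button [(0.38, [159.1, 189.8], 44)]
[(0.72, [0.262, -0.177, 0.041]), (0.56, [0.53, -0.244, 0.043])]
side blue_well [(0.72, [292.9, 225.8], 1505), (0.64, [266.3, 359.4], 1545)]
side blue_slide [(0.87, [266.5, 359.3], 1412), (0.71, [292.9, 225.9], 1485)]
side blue_button []
[(0.85, [0.532, -0.239, 0.042]), (0.85, [0.256, -0.175, 0.039])]
```

View pics/ca.png

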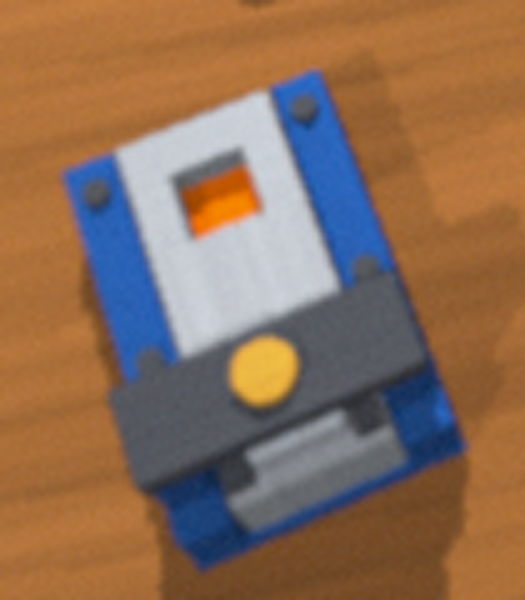

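View pics/cb.png

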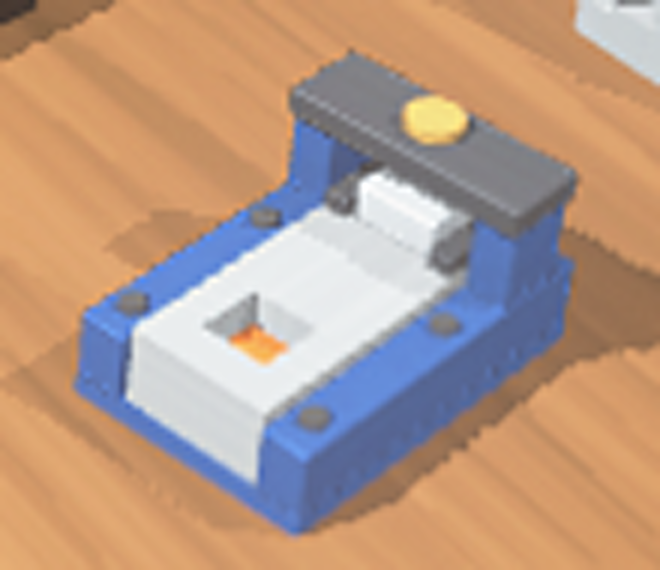

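```bash
cat >> h.py <<'E'
def bp(c,px,z):
    k=imaging.calibration(c); px=np.array(px,float).reshape(-1,1,2)
    u=cv2.undistortPoints(px,k['K'],np.array(k['dist_coeffs']))[:,0]
    T=np.array(k['world_from_camera']); d=np.c_[u,np.ones(len(u))]@T[:3,:3].T; o=T[:3,3]
    return o+d*((z-o[2])/d[:,2])[:,None]
E
python3 - <<'E'
from h import *
A=np.array([(170,178),(243,150),(262,210),(192,238),(117,150),(272,92),(180,358),(338,290)])/5.+[125,240]-.4
B=np.array([(205,325),(255,293),(315,330),(265,365),(135,330),(265,415)])/6.+[310,215]-.4
for c,P in (('scene',A),('side',B)):
    w=bp(c,P,.04); print(c,np.round(w,4)[:,:2].tolist(),w[:4].mean(0))
    print(np.degrees(np.arctan2(*(w[4]-w[5])[[1,0]])))
w=bp('scene',A,.04)
for a,b in((4,6),(5,7)): print(np.degrees(np.arctan2(*(w[b]-w[a])[[1,0]])))
for c in ['scene','side']:
    snap(c,c+'2'); print(c,np.round(imaging.calibration(c)['world_from_camera'],2)[:3,3])
    for n in ['pin_grip','rack_hole0','scraper_grip']:
        print(n,[(round(d['conf'],2),np.round(d['centre'],4).tolist()) for d in finder.spot_point(n,c)])
    for n in ['pin_grip','scraper_grip']:
      for d in finder.regions_of(n,c)[:2]:
        yy,xx=np.nonzero(d['mask']); print(n,round(d['conf'],2),xx.min(),xx.max(),yy.min(),yy.max(),len(xx))
E
```

```text
scene [[0.5225, -0.2579], [0.5174, -0.2307], [0.5426, -0.2262], [0.5476, -0.2519], [0.5069, -0.2761], [0.4964, -0.2179], [0.591, -0.2596], [0.579, -0.2028]] [ 0.53251583 -0.2416756   0.04      ]
-79.8070899900254
side [[0.5162, -0.2354], [0.5412, -0.2306], [0.5467, -0.2565], [0.5211, -0.2621], [0.4942, -0.2255], [0.5058, -0.2817]] [ 0.53129058 -0.24616651  0.04      ]
101.68705777158664
11.067223542169097
10.32759421420323
scene [ 0.86 -0.11  0.76]
pin_grip [(0.95, [0.4897, 0.0143, 0.0935]), (0.69, [0.5309, -0.243, 0.0408])]
rack_hole0 [(0.82, [0.5668, 0.0336, 0.0593]), (0.62, [0.4931, 0.0154, 0.0614])]
scraper_grip [(0.73, [0.5744, 0.0287, 0.0944])]
pin_grip 0.8 289 311 202 235 578
pin_grip 0.57 149 206 258 345 2083
scraper_grip 0.97 305 328 240 273 595
side [ 0.02 -0.81  0.67]
pin_grip [(0.89, [0.4882, 0.0206, 0.0967])]
rack_hole0 [(0.93, [0.5715, 0.0311, 0.0596]), (0.9, [0.492, 0.0145, 0.06])]
scraper_grip [(0.83, [0.5748, 0.0261, 0.101])]
pin_grip 0.62 331 388 242 293 1511
pin_grip 0.56 262 279 180 211 397
scraper_grip 0.87 289 306 170 199 374
```

```bash
python3 -m creep '[[-1,[0,0.027,-0.0292],0],[-1,[0,0.054,-0.0584],0],[-1,[0,0.081,-0.0876],0],[-1,[0,0.108,-0.1168],0],[-1,[0,0.135,-0.146],0]]' 80; python3 -m creep '[[-1,[0,0.027,-0.0292],0],[-1,[0,0.054,-0.0584],0],[-1,[0,0.081,-0.0876],0],[-1,[0,0.108,-0.1168],0],[-1,[0,0.135,-0.146],0]]'
python3 -c "
from h import *
st(); print(todelta([.489,.0165,.2]))"
```

```text
clock: 2.22
eef_pos: [0.3391, 0.3812, 0.2314]
tool_rot: [0.691, -0.152, -0.69, -0.152]
contact_force: [1.6, 1.5, 0.6]
gripper_width: 0.998
clock: 2.63
eef_pos: [0.4146, 0.1972, 0.2318]
tool_rot: [0.691, -0.152, -0.69, -0.153]
contact_force: [1.1, -0.2, -0.1]
gripper_width: 1.001
t 2.6333 p [0.4146 0.1972 0.2318] F [ 1.1 -0.2 -0.1] g 1.001
[[0.001, -0.421, -0.907], [0.001, -0.907, 0.421], [-1.0, -0.001, -0.0]] [ 0.799  0.098 -0.378  0.    -1.094  0.337]
[ 0.03169888  0.13264603 -0.1434447 ]
```

```bash
python3 -m creep '[[-1,[0,0.027,-0.0292],-0.12],[-1,[0,0.054,-0.0584],-0.24],[-1,[0,0.081,-0.0876],-0.36],[-1,[0,0.108,-0.1168],-0.48],[-1,[0,0.1325,-0.143],-0.6]]' 80; python3 -m creep '[[-1,[0,0,0],-0.05],[-1,[0,0,0],-0.05]]'
python3 - <<'E'
from h import *
st(); snap('wrist','w1')
for n in ['pin_grip','scraper_grip','rack_hole0']:
    print(n,[(round(d['conf'],2),np.round(d['centre'],4).tolist()) for d in finder.spot_point(n,'wrist')])
snap('scene','s3')
for n in ['pin_grip','scraper_grip','rack_hole0']:
    print(n,[(round(d['conf'],2),np.round(d['centre'],4).tolist()) for d in finder.spot_point(n,'scene')])
print(todelta([.489,.0165,.2]))
E
```

```text
clock: 3.05
eef_pos: [0.4816, 0.0351, 0.2317]
tool_rot: [0.707, 0.035, -0.706, 0.035]
contact_force: [0.8, 0.6, 0.0]
gripper_width: 1.001
clock: 3.22
eef_pos: [0.4816, 0.0351, 0.2313]
tool_rot: [-0.705, -0.049, 0.705, -0.049]
contact_force: [-0.6, -0.4, -0.2]
gripper_width: 1.002
t 3.2167 p [0.4816 0.0351 0.2313] F [-0.6 -0.4 -0.2] g 1.002
[[-0.0, 0.139, -0.99], [-0.0, -0.99, -0.139], [-1.0, 0.0, 0.0]] [ 0.41   0.141 -0.328  0.    -1.101  1.3  ]
pin_grip [(0.65, [0.4864, 0.0157, 0.0966])]
scraper_grip [(0.57, [0.5691, 0.0297, 0.096])]
rack_hole0 []
pin_grip [(0.91, [0.4915, 0.0166, 0.0911])]
scraper_grip [(0.56, [0.5743, 0.0299, 0.0934])]
rack_hole0 [(0.88, [0.4917, 0.015, 0.0596]), (0.85, [0.5714, 0.031, 0.0615])]
[ 0.03145368  0.02201275 -0.00482128]
```

View pics/w1.png

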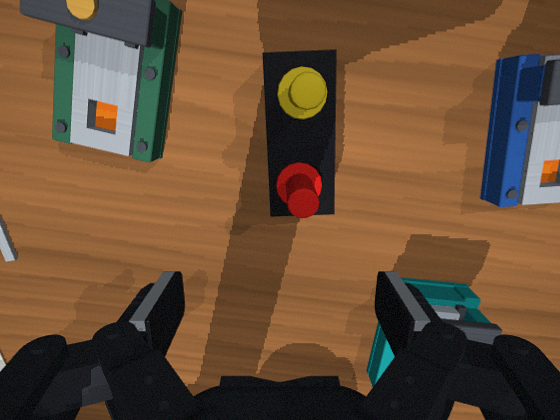

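Run:
```python
from h import *
# wrist has not moved since w1
print('wrist top',bp('wrist',[(302.5,203)],.126),'flange',bp('wrist',[(299,185)],.066))
for c,f in(('scene','s3'),('side','side2')):
    im=cv2.imread(f'pics/{f}.png').astype(int); m=((im[:,:,2]>130)&(im[:,:,1]<70)&(im[:,:,0]<70)).astype(np.uint8)
    m[:, :240]=0;m[230:,:]=0; m[:, 340:]=0; 
    if c=='side': m[:165]=0
    yy,xx=np.nonzero(m); print(c,len(xx),xx.min(),xx.max(),yy.min(),yy.max())
    cv2.imwrite(f'pics/z{c}.png',cv2.resize(cv2.imread(f'pics/{f}.png')[150+20*(c=='scene'):250+20*(c=='scene'),240:340],None,fx=6,fy=6,interpolation=cv2.INTER_CUBIC))
```

```text
wrist top [[0.48831129 0.02044747 0.126     ]] flange [[0.48839618 0.01983629 0.066     ]]
scene 400 288 310 201 229
side 179 262 280 184 211
```

View pics/zscene.png

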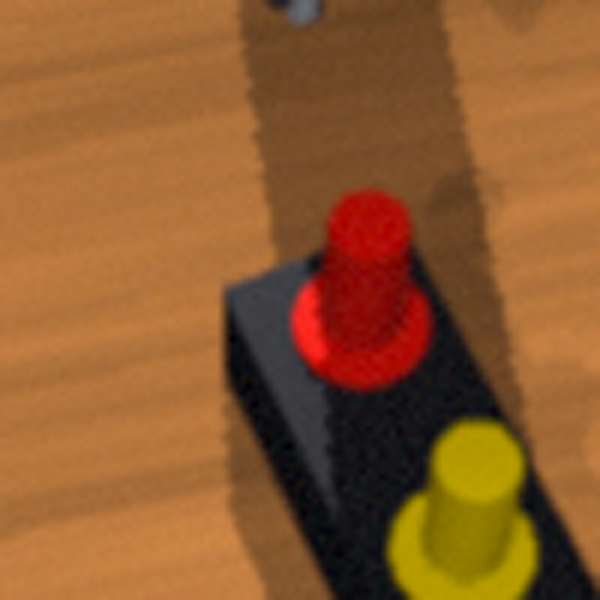

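Run:
```python
from h import *
print(bp('scene',[(301,207.7)],.126),bp('scene',[(300,223.3)],.066))
print(todelta([.489,.0185,.085]))
```

```text
[[0.49096562 0.01673042 0.126     ]] [[0.48930999 0.01778286 0.066     ]]
[ 0.14645385  0.0200397  -0.00508119]
```

```bash
python3 -m creep '[[-1,[0.01,0.02,-0.005],0],[-1,[0.045,0.02,-0.005],0],[-1,[0.08,0.02,-0.005],0],[-1,[0.115,0.02,-0.005],0],[-1,[0.146,0.02,-0.005],0]]'; python3 -m creep '[[-1,[0,0,0],0],[0,[0,0,0],0],[1,[0,0,0],0],[1,[0,0,0],0],[1,[0,0,0],0]]' 80;python3 -m creep '[[1,[0,0,0],0],[1,[0,0,0],0],[1,[0,0,0],0],[1,[0,0,0],0],[1,[0,0,0],0]]' 80
python3 - <<'E'
from h import *
st();snap('wrist','w2')
E
```

```text
clock: 4.03
eef_pos: [0.4885, 0.018, 0.0838]
tool_rot: [-0.705, -0.051, 0.705, -0.05]
contact_force: [-0.1, 0.1, 0.1]
gripper_width: 0.999
clock: 4.45
eef_pos: [0.4904, 0.0183, 0.0874]
tool_rot: [0.707, 0.051, -0.704, 0.05]
contact_force: [-0.4, -0.1, 0.5]
gripper_width: 0.455
clock: 4.87
eef_pos: [0.4902, 0.0181, 0.0871]
tool_rot: [0.706, 0.051, -0.704, 0.05]
contact_force: [-1.5, 1.2, 6.7]
gripper_width: 0.285
t 4.8667 p [0.4902 0.0181 0.0871] F [-1.5  1.2  6.7] g 0.285
[[0.003, 0.143, -0.99], [0.001, -0.99, -0.143], [-1.0, -0.0, -0.003]] [ 3.690e-01  3.210e-01 -5.100e-01  1.000e-03 -7.360e-01  1.344e+00]
```

View pics/w2.png

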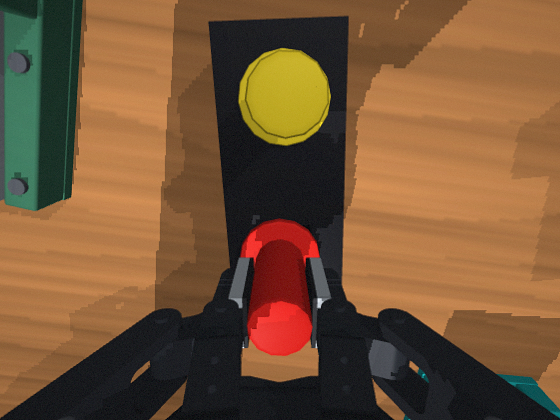

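```bash
python3 -m creep '[[1,[-0.02,0,0],0],[1,[-0.045,0,0],0],[1,[-0.07,0,0],0],[1,[-0.095,0,0],0],[1,[-0.12,0,0],0]]'; python3 -m creep '[[1,[0,0,0],0]]'
python3 - <<'E'
from h import *
st();snap('side','sd3');snap('wrist','w3')
th=np.radians(10.6)
for c in('side','wrist'):
  for n in ['pin_grip','blue_well']:
    print(c,n,[(round(d['conf'],2),np.round(d['centre'],4).tolist()) for d in finder.spot_point(n,c)])
print(todelta([.532,-.244,.2]))
E
```

```text
clock: 5.33
eef_pos: [0.4885, 0.0176, 0.2067]
tool_rot: [-0.705, -0.05, 0.705, -0.05]
contact_force: [0.7, 0.9, -1.1]
gripper_width: 0.283
clock: 5.42
eef_pos: [0.4919, 0.0182, 0.211]
tool_rot: [0.709, 0.051, -0.701, 0.05]
contact_force: [-0.3, -0.2, -0.6]
gripper_width: 0.285
t 5.4167 p [0.4919 0.0182 0.211 ] F [-0.3 -0.2 -0.6] g 0.285
[[0.011, 0.143, -0.99], [0.002, -0.99, -0.143], [-1.0, -0.001, -0.011]] [ 0.369  0.17  -0.348  0.002 -1.041  1.344]
side pin_grip [(0.82, [0.4905, 0.0192, 0.2232])]
side blue_well [(0.98, [0.5286, -0.2398, 0.0406]), (0.91, [0.2561, -0.1742, 0.0451])]
wrist pin_grip [(0.55, [0.487, 0.0189, 0.2197])]
wrist blue_well [(0.95, [0.2598, -0.1743, 0.0401]), (0.87, [0.5308, -0.2431, 0.0408])]
[ 0.00406959  0.26507139 -0.00634994]
```

View pics/sd3.png

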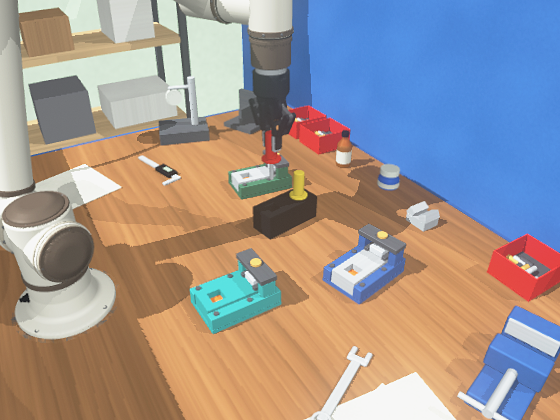

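```bash
python3 -m creep '[[1,[0,0.036,-0.001],0],[1,[0,0.072,-0.002],0],[1,[0,0.108,-0.003],0],[1,[0,0.144,-0.004],0],[1,[0,0.18,-0.005],0]]'; python3 -m creep '[[1,[0,0.02,0],0.12],[1,[0,0.04,0],0.24],[1,[0,0.06,0],0.36],[1,[0,0.08,0],0.48],[1,[0,0.085,0],0.6]]';python3 -m creep '[[1,[0,0,0],0.12],[1,[0,0,0],0.24],[1,[0,0,0],0.36],[1,[0,0,0],0.48],[1,[0,0,0],0.6]]';python3 -m creep '[[1,[0,0,0],0.11],[1,[0,0,0],0.22],[1,[0,0,0],0.33],[1,[0,0,0],0.33]]'
python3 - <<'E'
from h import *
st();snap('wrist','w4');snap('scene','s4');snap('side','sd4')
for c in('scene','side','wrist'):
  for n in ['pin_grip','blue_well']:
    print(c,n,[(round(d['conf'],2),np.round(d['centre'],4).tolist()) for d in finder.spot_point(n,c)])
s=st();r=R.from_quat(s['tool_rot']).as_matrix();print(np.degrees(np.arctan2(r[1,1],r[0,1])))
print(todelta([.532,-.244,.2]))
E
```

```text
clock: 6.13
eef_pos: [0.5191, -0.1613, 0.2041]
tool_rot: [-0.704, -0.051, 0.706, -0.05]
contact_force: [1.0, 0.3, -0.6]
gripper_width: 0.287
clock: 6.55
eef_pos: [0.5313, -0.2462, 0.2035]
tool_rot: [-0.687, 0.163, 0.689, 0.163]
contact_force: [-0.5, 0.2, -0.4]
gripper_width: 0.286
clock: 6.97
eef_pos: [0.531, -0.2438, 0.2037]
tool_rot: [-0.608, 0.359, 0.61, 0.358]
contact_force: [-0.3, 0.1, -0.9]
gripper_width: 0.289
clock: 7.3
eef_pos: [0.5311, -0.2437, 0.2039]
tool_rot: [-0.542, 0.453, 0.544, 0.452]
contact_force: [-1.0, 0.9, -0.9]
gripper_width: 0.287
t 7.3 p [ 0.5311 -0.2437  0.2039] F [-1.   0.9 -0.9] g 0.287
[[-0.003, -0.984, -0.18], [0.001, -0.18, 0.984], [-1.0, 0.003, 0.001]] [-0.153  0.338 -0.134 -0.    -1.101  0.335]
scene pin_grip [(0.85, [0.5336, -0.2422, 0.2111])]
scene blue_well [(0.96, [0.5348, -0.2462, 0.042])]
side pin_grip [(0.6, [0.5276, -0.2379, 0.2152])]
side blue_well [(0.82, [0.531, -0.2434, 0.0393]), (0.55, [0.2542, -0.1725, 0.0452])]
wrist pin_grip [(0.87, [0.5272, -0.2415, 0.2163])]
wrist blue_well [(0.98, [0.5342, -0.2406, 0.0388]), (0.72, [0.2613, -0.1721, 0.0403]), (0.69, [0.5307, -0.2449, 0.2163])]
t 7.75 p [ 0.5316 -0.2439  0.2053] F [ 0.4 -0.4 -0.5] g 0.287
[[-0.0, -0.983, -0.183], [0.0, -0.183, 0.983], [-1.0, 0.0, 0.0]] [-0.153  0.336 -0.133 -0.    -1.101  0.337]
-169.4633488463778
[ 0.00529189 -0.000387   -0.00019486]
```

View pics/w4.png

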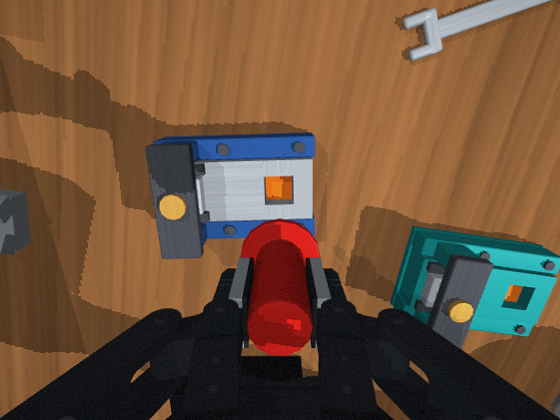

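View pics/s4.png

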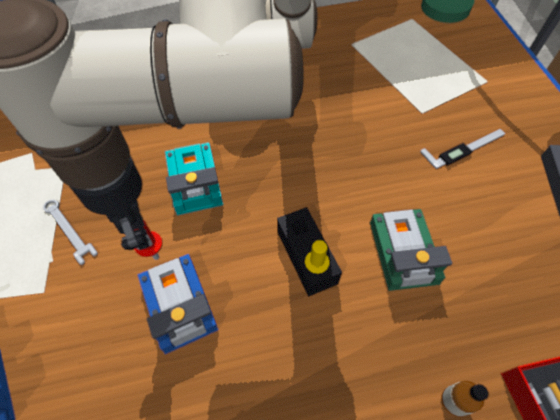

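View pics/sd4.png

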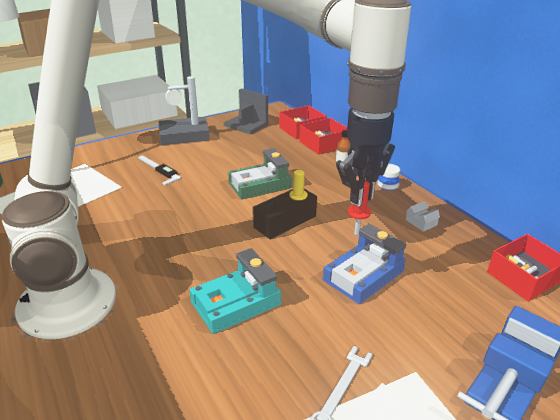

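Run:
```python
from h import *
im=cv2.imread('pics/w4.png')[120:270,140:330]; cv2.imwrite('pics/w4z.png',cv2.resize(im,None,fx=4,fy=4,interpolation=cv2.INTER_CUBIC))
im=cv2.imread('pics/sd4.png')[170:290,320:420]; cv2.imwrite('pics/sd4z.png',cv2.resize(im,None,fx=5,fy=5,interpolation=cv2.INTER_CUBIC))
w=bp('wrist',[(264,177),(292,176),(293,203),(265,204)],.04);print(w,w.mean(0))
w=bp('wrist',[(312,158),(312.5,220)],.04);print(w,np.degrees(np.arctan2(*(w[0]-w[1])[[1,0]])))
```

```text
[[ 0.54851414 -0.25263071  0.04      ]
 [ 0.52264442 -0.25843282  0.04      ]
 [ 0.5165036  -0.23245767  0.04      ]
 [ 0.54304381 -0.22647523  0.04      ]] [ 0.53267649 -0.24249911  0.04      ]
[[ 0.50767664 -0.27854822  0.04      ]
 [ 0.49416837 -0.21880919  0.04      ]] -77.25848266420248
```

View pics/w4z.png

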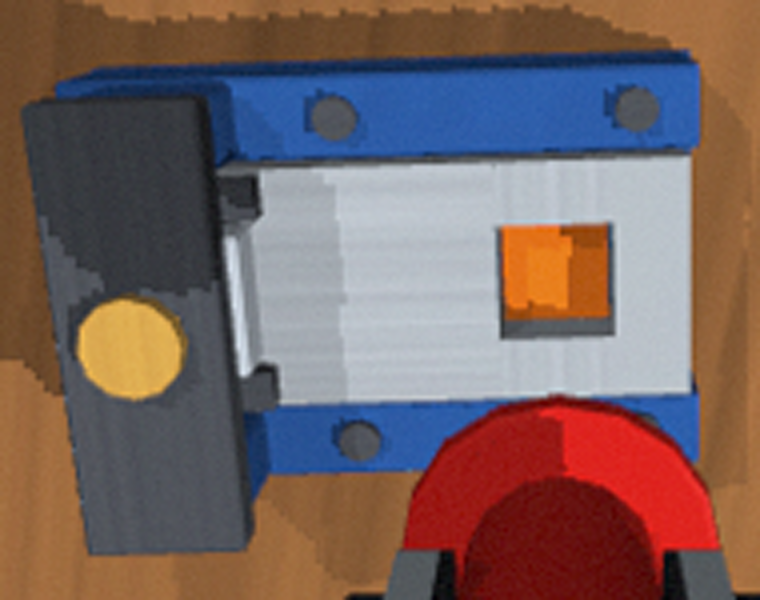

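View pics/sd4z.png

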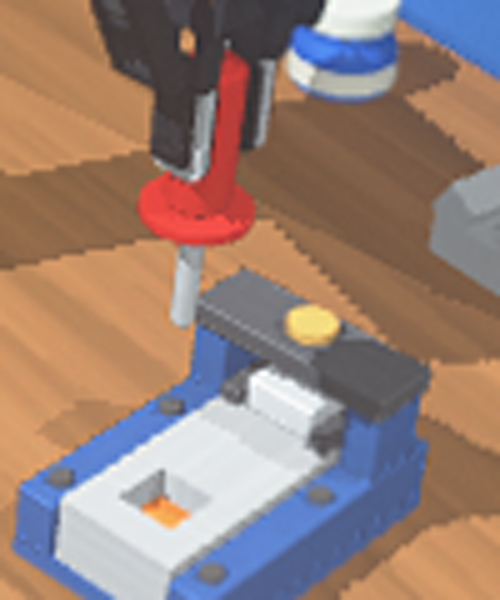

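```bash
cat >> h.py <<'E'
def pj(c,P):
    k=imaging.calibration(c); T=np.linalg.inv(np.array(k['world_from_camera']))
    return cv2.projectPoints(np.array(P,float).reshape(-1,3),cv2.Rodrigues(T[:3,:3])[0],T[:3,3],k['K'],np.array(k['dist_coeffs']))[0][:,0]
E
python3 - <<'E'
from h import *
x,y=.5316,-.2439
for c in('side','scene','wrist'): print(c,np.round(pj(c,[(x,y,.1285),(x,y,.1785),(x,y,.2445)]),1).tolist())
im=cv2.imread('pics/s4.png')[190:290,80:200]; 
for q in pj('scene',[(x,y,.1285),(x,y,.1785),(x,y,.2445)]): print(q)
cv2.imwrite('pics/s4z.png',cv2.resize(im,None,fx=6,fy=6,interpolation=cv2.INTER_CUBIC))
E
```

```text
side [[356.5, 233.3], [359.0, 211.7], [362.5, 181.1]]
scene [[154.2, 258.0], [145.8, 244.5], [132.9, 223.7]]
wrist [[279.9, 220.2], [279.9, 250.4], [280.0, 326.0]]
[154.19807219 257.95939878]
[145.82997702 244.47520548]
[132.89722786 223.68375522]
```

View pics/s4z.png

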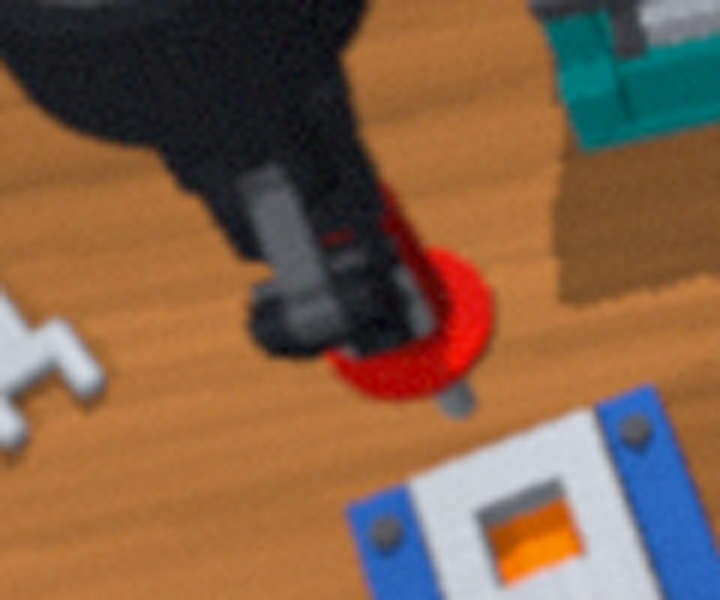

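```bash
python3 -m creep '[[1,[0.025,0,0],0],[1,[0.05,0,0],0],[1,[0.07,0,0],0],[1,[0.085,0,0],0],[1,[0.092,0,0],0]]';python3 -m creep '[[1,[0,0,0],0]]'
python3 - <<'E'
from h import *
st();snap('scene','s5');snap('side','sd5')
a=cv2.resize(cv2.imread('pics/s5.png')[220:350,110:230],(480,520),interpolation=cv2.INTER_CUBIC)
b=cv2.resize(cv2.imread('pics/sd5.png')[200:300,320:400],(416,520),interpolation=cv2.INTER_CUBIC)
cv2.imwrite('pics/m5.png',cv2.resize(np.hstack([a,b]),(790,458)))
E
```

```text
clock: 8.17
eef_pos: [0.5302, -0.2435, 0.111]
tool_rot: [-0.542, 0.453, 0.545, 0.452]
contact_force: [-0.5, 0.5, -1.7]
gripper_width: 0.289
clock: 8.25
eef_pos: [0.5306, -0.2437, 0.1116]
tool_rot: [-0.542, 0.453, 0.545, 0.452]
contact_force: [0.7, 0.3, -0.4]
gripper_width: 0.284
t 8.25 p [ 0.5306 -0.2437  0.1116] F [ 0.7  0.3 -0.4] g 0.284
[[-0.004, -0.983, -0.182], [0.001, -0.182, 0.983], [-1.0, 0.003, 0.001]] [-0.153  0.428 -0.251 -0.    -0.895  0.337]
```

View pics/m5.png

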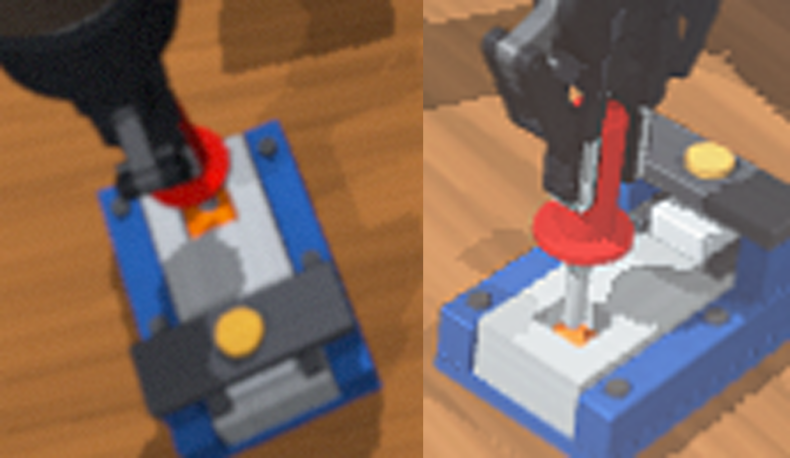

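Both views show the pin inside the well, centred, orange visible around it. Press down.

```bash
python3 -m creep '[[1,[0.005,0,0],0],[1,[0.008,0,0],0],[1,[0.01,0,0],0],[1,[0.01,0,0],0]]' 100; python3 -m creep '[[1,[0.002,0,0],0],[1,[0.004,0,0],0],[1,[0.004,0,0],0]]'; python3 -c "
from h import *
st()"
```

```text
clock: 8.68
eef_pos: [0.5317, -0.2439, 0.1034]
tool_rot: [0.544, -0.452, -0.544, -0.452]
contact_force: [0.6, -0.5, -0.5]
gripper_width: 0.283
clock: 8.93
eef_pos: [0.5319, -0.244, 0.0998]
tool_rot: [0.544, -0.452, -0.543, -0.452]
contact_force: [-1.2, 0.6, 3.3]
gripper_width: 0.284
t 8.9333 p [ 0.5319 -0.244   0.0998] F [-1.2  0.6  3.3] g 0.284
[[0.001, -0.983, -0.183], [-0.0, -0.183, 0.983], [-1.0, -0.001, -0.001]] [-0.153  0.442 -0.264  0.    -0.864  0.337]
```

```bash
python3 -m creep '[[1,[0.002,0,0],0],[1,[0.004,0,0],0],[1,[0.004,0,0],0],[1,[0.004,0,0],0]]'; python3 -m creep '[[1,[0.002,0,0],0],[1,[0.002,0,0],0],[1,[0.002,0,0],0]]'; python3 -c "
from h import *
st()"
```

```text
clock: 9.27
eef_pos: [0.5319, -0.2441, 0.0958]
tool_rot: [0.544, -0.452, -0.543, -0.452]
contact_force: [-0.7, 0.1, 5.2]
gripper_width: 0.281
clock: 9.52
eef_pos: [0.5321, -0.2442, 0.095]
tool_rot: [0.544, -0.452, -0.543, -0.452]
contact_force: [-3.4, 1.2, 10.6]
gripper_width: 0.282
t 9.5167 p [ 0.5321 -0.2442  0.095 ] F [-3.4  1.2 10.6] g 0.282
[[0.001, -0.983, -0.183], [-0.001, -0.183, 0.983], [-1.0, -0.001, -0.001]] [-0.153  0.448 -0.269  0.001 -0.852  0.337]
```

```bash
python3 -m creep '[[1,[0,0.006,0],0],[1,[0,0.012,0],0],[1,[0,0.018,0],0],[1,[0,0.024,0],0],[1,[0,0.024,0],0]]'
python3 - <<'E'
from h import *
st();snap('side','sd6')
cv2.imwrite('pics/m6.png',cv2.resize(cv2.imread('pics/sd6.png')[190:310,300:420],(600,600),interpolation=cv2.INTER_CUBIC))
E
```

```text
clock: 9.93
eef_pos: [0.5097, -0.2487, 0.095]
tool_rot: [0.546, -0.451, -0.542, -0.453]
contact_force: [-0.3, 1.4, 7.2]
gripper_width: 0.285
t 9.9333 p [ 0.5097 -0.2487  0.095 ] F [-0.3  1.4  7.2] g 0.285
[[0.006, -0.983, -0.183], [-0.001, -0.183, 0.983], [-1.0, -0.005, -0.002]] [-0.168  0.42  -0.318  0.001 -0.827  0.351]
```

View pics/m6.png

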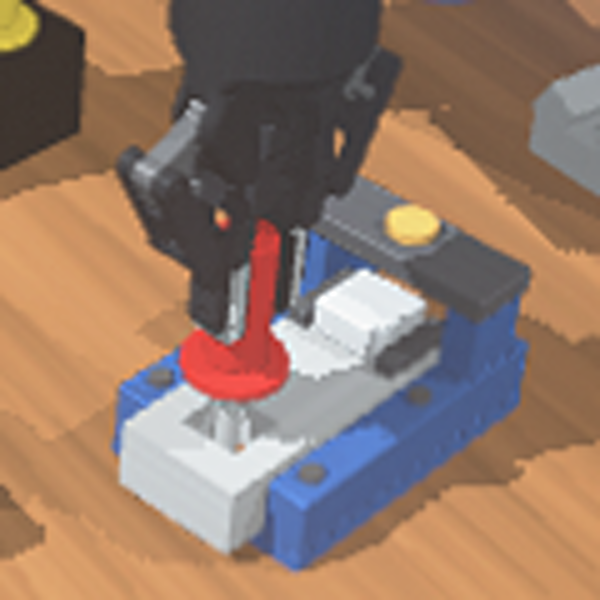

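```bash
python3 -m creep '[[1,[0,0.006,0],0],[1,[0,0.012,0],0],[1,[0,0.018,0],0],[1,[0,0.024,0],0],[1,[0,0.024,0],0]]';python3 -m creep '[[1,[0,0.006,0],0],[1,[0,0.012,0],0],[1,[0,0.016,0],0],[1,[0,0.016,0],0]]'
python3 - <<'E'
from h import *
st();snap('side','sd7')
cv2.imwrite('pics/m7.png',cv2.resize(cv2.imread('pics/sd7.png')[190:310,300:420],(600,600),interpolation=cv2.INTER_CUBIC))
E
```

```text
clock: 10.4
eef_pos: [0.4863, -0.2534, 0.0951]
tool_rot: [0.546, -0.451, -0.542, -0.453]
contact_force: [1.3, 0.1, 6.4]
gripper_width: 0.283
clock: 10.73
eef_pos: [0.4713, -0.2564, 0.0951]
tool_rot: [0.546, -0.451, -0.541, -0.453]
contact_force: [1.3, -0.2, 6.8]
gripper_width: 0.283
t 10.7333 p [ 0.4713 -0.2564  0.0951] F [ 1.3 -0.2  6.8] g 0.283
[[0.007, -0.983, -0.183], [-0.002, -0.183, 0.983], [-1.0, -0.007, -0.004]] [-0.195  0.375 -0.395  0.001 -0.793  0.379]
```

View pics/m7.png

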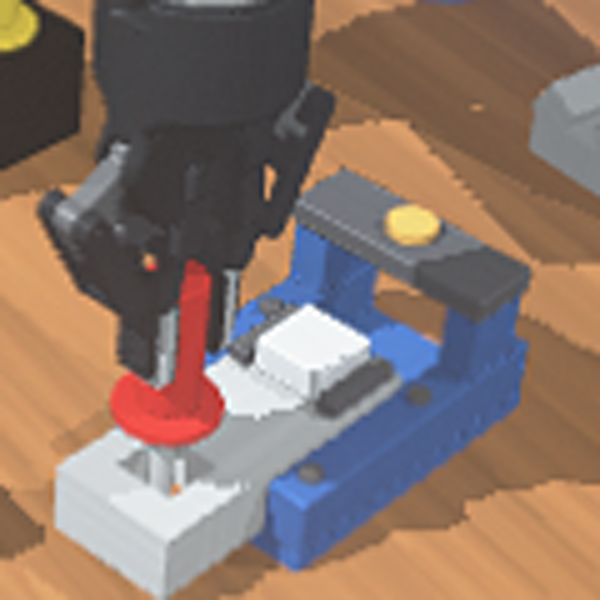

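```bash
python3 -m creep '[[1,[0,0.003,0],0],[1,[0,0.005,0],0],[1,[0,0.005,0],0]]'; python3 -m creep '[[1,[0,0.002,0],0],[1,[0,0.004,0],0],[1,[0,0.004,0],0]]'; python3 -c "
from h import *
st()"
```

```text
clock: 11.03
eef_pos: [0.4678, -0.2573, 0.0953]
tool_rot: [0.547, -0.45, -0.541, -0.453]
contact_force: [4.3, -0.1, 5.5]
gripper_width: 0.284
clock: 11.28
eef_pos: [0.4641, -0.258, 0.0953]
tool_rot: [0.547, -0.45, -0.54, -0.453]
contact_force: [3.4, 1.2, 5.8]
gripper_width: 0.283
t 11.2833 p [ 0.4641 -0.258   0.0953] F [3.4 1.2 5.8] g 0.283
[[0.01, -0.983, -0.183], [-0.003, -0.183, 0.983], [-1.0, -0.01, -0.005]] [-0.201  0.365 -0.41   0.001 -0.784  0.385]
```

```bash
python3 -m creep '[[1,[0,0.002,0],0],[1,[0,0.004,0],0],[1,[0,0.004,0],0]]'; python3 -c "
from h import *
st()"
```

```text
clock: 11.53
eef_pos: [0.4627, -0.2585, 0.0955]
tool_rot: [0.549, -0.449, -0.539, -0.455]
contact_force: [7.8, 2.2, 2.5]
gripper_width: 0.278
t 11.5333 p [ 0.4627 -0.2585  0.0955] F [7.8 2.2 2.5] g 0.278
[[0.016, -0.983, -0.183], [-0.003, -0.183, 0.983], [-1.0, -0.016, -0.006]] [-0.203  0.362 -0.416 -0.001 -0.777  0.388]
```

```bash
python3 -m creep '[[1,[-0.004,-0.004,0],0],[1,[-0.012,-0.007,0],0],[1,[-0.03,-0.008,0],0],[1,[-0.065,-0.008,0],0],[1,[-0.1,-0.008,0],0]]'; python3 -m creep '[[1,[0,0,0],0],[1,[0,0,0],0]]'
python3 - <<'E'
from h import *
st();snap('side','sd8');snap('scene','s8');snap('wrist','w8')
a=cv2.resize(cv2.imread('pics/s8.png')[190:350,80:240],(400,400),interpolation=cv2.INTER_CUBIC)
b=cv2.resize(cv2.imread('pics/sd8.png')[150:310,280:440],(400,400),interpolation=cv2.INTER_CUBIC)
cv2.imwrite('pics/m8.png',np.hstack([a,b]))
for c in('scene','side','wrist'):
  for n in ['pin_grip','blue_well','rack_hole0','scraper_grip']:
    print(c,n,[(round(d['conf'],2),np.round(d['centre'],4).tolist()) for d in finder.spot_point(n,c)])
s=st();r=R.from_quat(s['tool_rot']).as_matrix()
print(todelta([.489,.018,.2]))
E
```

```text
clock: 11.95
eef_pos: [0.4614, -0.2557, 0.1923]
tool_rot: [-0.541, 0.453, 0.546, 0.451]
contact_force: [1.0, -0.4, -0.3]
gripper_width: 0.278
clock: 12.12
eef_pos: [0.4637, -0.2563, 0.1947]
tool_rot: [0.544, -0.452, -0.543, -0.453]
contact_force: [-0.7, -0.1, -1.6]
gripper_width: 0.285
t 12.1167 p [ 0.4637 -0.2563  0.1947] F [-0.7 -0.1 -1.6] g 0.285
[[0.002, -0.983, -0.182], [0.0, -0.182, 0.983], [-1.0, -0.002, -0.0]] [-1.990e-01  2.540e-01 -2.810e-01 -1.000e-03 -1.034e+00  3.820e-01]
scene pin_grip [(0.57, [0.464, -0.2567, 0.199])]
scene blue_well [(0.72, [0.4761, -0.2553, 0.0404]), (0.65, [0.2628, -0.1752, 0.0371])]
scene rack_hole0 [(0.73, [0.5685, 0.0334, 0.0596]), (0.69, [0.4887, 0.0153, 0.0628]), (0.42, [0.52, 0.2157, 0.0297]), (0.39, [0.4744, -0.2564, 0.041])]
scene scraper_grip [(0.82, [0.5764, 0.0273, 0.0982])]
side pin_grip [(0.98, [0.4611, -0.2515, 0.2054])]
side blue_well [(0.69, [0.4699, -0.2542, 0.0391]), (0.64, [0.2579, -0.1723, 0.0458])]
side rack_hole0 [(0.65, [0.5673, 0.0273, 0.0584])]
side scraper_grip [(0.78, [0.5709, 0.0266, 0.0992])]
wrist pin_grip [(0.91, [0.461, -0.2549, 0.2061])]
wrist blue_well [(0.87, [0.2619, -0.1722, 0.0399]), (0.63, [0.476, -0.2579, 0.0375])]
wrist rack_hole0 []
wrist scraper_grip []
t 12.8667 p [ 0.4638 -0.2565  0.1933] F [-1.  -0.4 -1. ] g 0.282
[[-0.0, -0.983, -0.182], [0.0, -0.182, 0.983], [-1.0, 0.0, 0.0]] [-0.199  0.256 -0.282 -0.    -1.033  0.382]
[-0.00668794 -0.0748562   0.26526591]
```

View pics/m8.png

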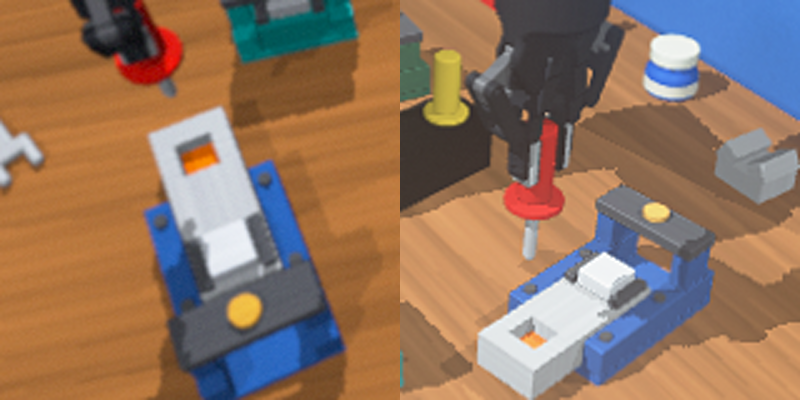

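View pics/w8.png

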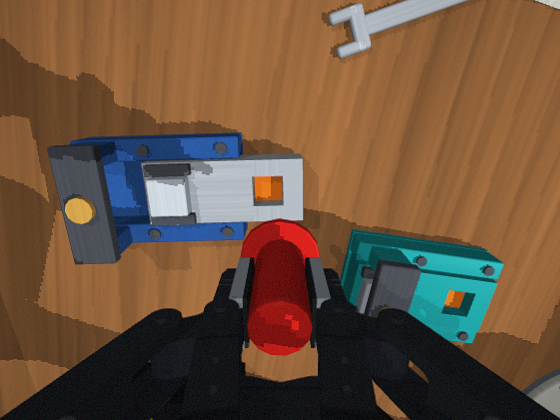

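```bash
python3 -m creep '[[1,[-0.007,-0.01,0.036],0],[1,[-0.007,-0.02,0.072],0],[1,[-0.007,-0.03,0.108],0],[1,[-0.007,-0.04,0.144],0],[1,[-0.007,-0.05,0.18],0]]';python3 -m creep '[[1,[0,-0.012,0.04],-0.12],[1,[0,-0.025,0.085],-0.24],[1,[0,-0.025,0.085],-0.36],[1,[0,-0.025,0.085],-0.48],[1,[0,-0.025,0.085],-0.6]]';python3 -m creep '[[1,[0,0,0],-0.12],[1,[0,0,0],-0.24],[1,[0,0,0],-0.36],[1,[0,0,0],-0.48],[1,[0,0,0],-0.6]]';python3 -m creep '[[1,[0,0,0],-0.11],[1,[0,0,0],-0.22],[1,[0,0,0],-0.33],[1,[0,0,0],-0.33]]'
python3 - <<'E'
from h import *
st();snap('scene','s9');snap('side','sd9');snap('wrist','w9')
a=cv2.resize(cv2.imread('pics/s9.png')[160:320,240:400],(400,400),interpolation=cv2.INTER_CUBIC)
b=cv2.resize(cv2.imread('pics/sd9.png')[100:260,200:360],(400,400),interpolation=cv2.INTER_CUBIC)
cv2.imwrite('pics/m9.png',np.hstack([a,b]))
for c in('scene','side','wrist'):
  for n in ['pin_grip','rack_hole0','scraper_grip']:
    print(c,n,[(round(d['conf'],2),np.round(d['centre'],4).tolist()) for d in finder.spot_point(n,c)])
st()
print(todelta([.4895,.018,.09]))
E
```

```text
clock: 13.28
eef_pos: [0.48, -0.0688, 0.2006]
tool_rot: [0.544, -0.452, -0.543, -0.452]
contact_force: [0.8, -0.4, -0.8]
gripper_width: 0.282
clock: 13.7
eef_pos: [0.4893, 0.0191, 0.2004]
tool_rot: [0.654, -0.268, -0.654, -0.269]
contact_force: [-0.4, -0.4, -0.3]
gripper_width: 0.282
clock: 14.12
eef_pos: [0.4892, 0.0178, 0.2004]
tool_rot: [0.704, -0.064, -0.704, -0.064]
contact_force: [0.3, -0.9, -0.9]
gripper_width: 0.281
clock: 14.45
eef_pos: [0.4892, 0.0178, 0.2005]
tool_rot: [0.705, 0.051, -0.705, 0.051]
contact_force: [1.0, -0.0, -0.8]
gripper_width: 0.283
t 14.45 p [0.4892 0.0178 0.2005] F [ 1.  -0.  -0.8] g 0.283
[[0.0, 0.144, -0.99], [0.0, -0.99, -0.144], [-1.0, -0.0, -0.0]] [ 0.369  0.181 -0.363  0.    -1.027  1.346]
scene pin_grip [(0.69, [0.4867, 0.0164, 0.2093])]
scene rack_hole0 [(0.8, [0.492, 0.0124, 0.0601]), (0.76, [0.5724, 0.0315, 0.059])]
scene scraper_grip [(0.94, [0.5756, 0.0278, 0.0974])]
side pin_grip [(0.71, [0.4876, 0.0187, 0.2159])]
side rack_hole0 [(0.93, [0.4946, 0.0146, 0.0556]), (0.63, [0.5701, 0.0284, 0.063])]
side scraper_grip [(0.62, [0.5713, 0.0257, 0.0996]), (0.52, [0.4721, -0.255, 0.0428])]
wrist pin_grip [(0.86, [0.486, 0.0203, 0.2122])]
wrist rack_hole0 [(0.82, [0.492, 0.0153, 0.0616]), (0.6, [0.5232, 0.2175, 0.0286])]
wrist scraper_grip [(0.73, [0.5729, 0.0293, 0.0957]), (0.35, [0.4732, -0.2583, 0.0395])]
t 15.05 p [0.4892 0.0178 0.2003] F [ 0.1  0.  -1.3] g 0.281
[[-0.0, 0.142, -0.99], [-0.0, -0.99, -0.142], [-1.0, -0.0, 0.0]] [ 0.369  0.181 -0.363 -0.    -1.027  1.344]
[ 0.11030907 -0.0001845  -0.00036064]
```

View pics/m9.png

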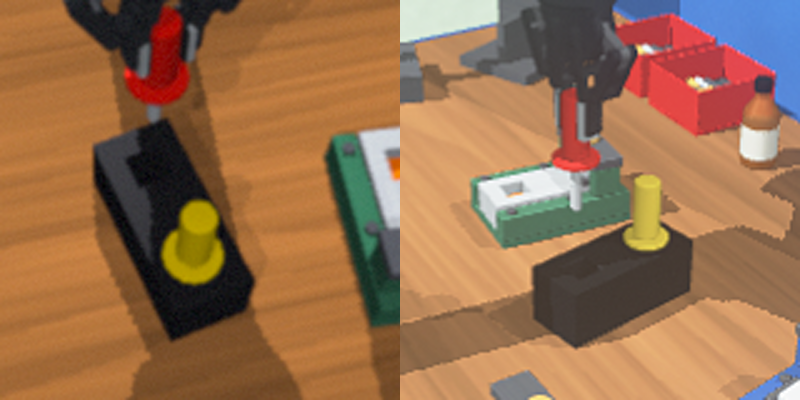

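View pics/w9.png

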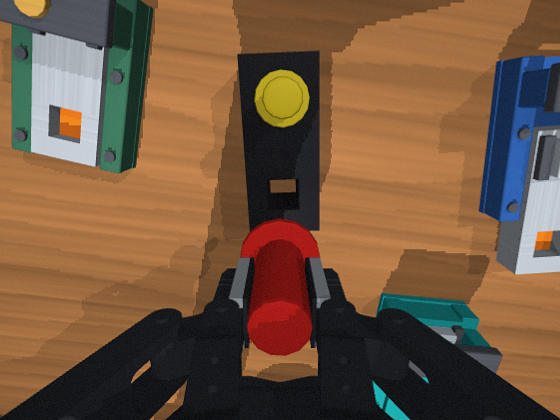

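```bash
python3 -m creep '[[1,[0.02,0.0015,-0.001],0],[1,[0.045,0.0015,-0.001],0],[1,[0.07,0.0015,-0.001],0],[1,[0.09,0.0015,-0.001],0],[1,[0.1,0.0015,-0.001],0]]'; python3 -m creep '[[1,[0.003,0,0],0],[1,[0.006,0,0],0],[1,[0.009,0,0],0],[1,[0.009,0,0],0],[1,[0.009,0,0],0]]'
python3 - <<'E'
from h import *
st();snap('side','sd10');snap('scene','s10')
a=cv2.resize(cv2.imread('pics/s10.png')[160:320,240:400],(400,400),interpolation=cv2.INTER_CUBIC)
b=cv2.resize(cv2.imread('pics/sd10.png')[100:260,200:360],(400,400),interpolation=cv2.INTER_CUBIC)
cv2.imwrite('pics/m10.png',np.hstack([a,b]))
E
```

```text
clock: 15.47
eef_pos: [0.4888, 0.016, 0.0978]
tool_rot: [-0.704, -0.05, 0.707, -0.05]
contact_force: [-0.6, -0.2, -0.3]
gripper_width: 0.28
clock: 15.88
eef_pos: [0.4909, 0.0166, 0.092]
tool_rot: [0.706, 0.05, -0.705, 0.05]
contact_force: [-0.3, -1.5, -0.8]
gripper_width: 0.282
t 15.8833 p [0.4909 0.0166 0.092 ] F [-0.3 -1.5 -0.8] g 0.282
[[0.001, 0.142, -0.99], [0.0, -0.99, -0.142], [-1.0, -0.0, -0.001]] [ 0.365  0.316 -0.502  0.    -0.751  1.348]
```

View pics/m10.png

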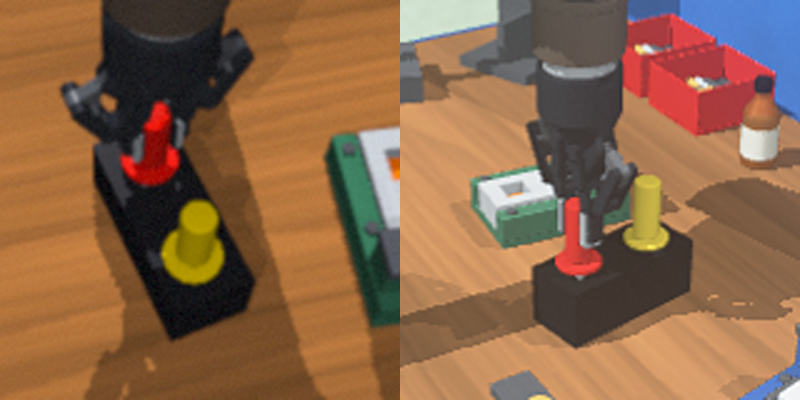

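Pin is in the well, with the flange a few mm above the rack. Lower to seat it.

```bash
python3 -m creep '[[1,[0.002,0,0],0],[1,[0.004,0,0],0],[1,[0.005,0,0],0],[1,[0.005,0,0],0],[1,[0.005,0,0],0]]'; python3 -c "
from h import *
st()"
```

```text
clock: 16.4
eef_pos: [0.4906, 0.0165, 0.0872]
tool_rot: [0.706, 0.05, -0.705, 0.051]
contact_force: [-2.3, 0.9, 6.3]
gripper_width: 0.279
t 16.4 p [0.4906 0.0165 0.0872] F [-2.3  0.9  6.3] g 0.279
[[0.001, 0.143, -0.99], [-0.0, -0.99, -0.143], [-1.0, 0.0, -0.001]] [ 0.365  0.323 -0.507  0.    -0.74   1.348]
```

```bash
python3 -m creep '[[0.3,[0,0,0],0],[0,[0,0,0],0],[-0.5,[0,0,0],0],[-1,[0,0,0],0],[-1,[0,0,0],0]]'; python3 -m creep '[[-1,[0,0,0],0],[-1,[0,0,0],0],[-1,[0,0,0],0],[-1,[0,0,0],0]]';python3 - <<'E'
from h import *
st();snap('wrist','w11')
E
```

```text
clock: 16.82
eef_pos: [0.4904, 0.0164, 0.0862]
tool_rot: [-0.705, -0.05, 0.705, -0.05]
contact_force: [-0.7, -0.0, 0.0]
gripper_width: 0.897
clock: 17.15
eef_pos: [0.4904, 0.0164, 0.0863]
tool_rot: [-0.705, -0.05, 0.705, -0.05]
contact_force: [0.6, 0.1, 0.9]
gripper_width: 1.001
t 17.15 p [0.4904 0.0164 0.0863] F [0.6 0.1 0.9] g 1.001
[[-0.0, 0.142, -0.99], [-0.0, -0.99, -0.142], [-1.0, 0.0, 0.0]] [ 0.365  0.324 -0.508  0.    -0.738  1.348]
```

View pics/w11.png

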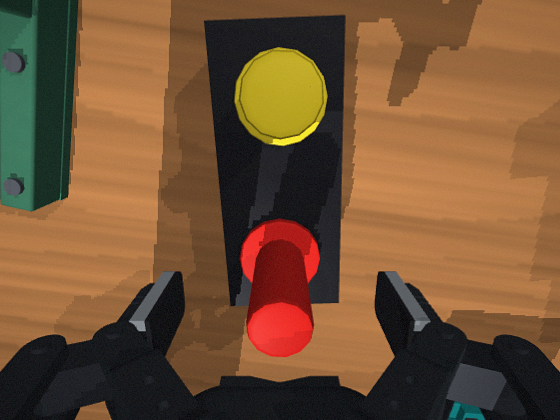

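Pin stands upright between open pads. Retreat straight up.

```bash
python3 -m creep '[[-1,[-0.02,0,0],0],[-1,[-0.05,0,0],0],[-1,[-0.08,0,0],0],[-1,[-0.11,0,0],0],[-1,[-0.14,0,0],0]]'; python3 -m creep '[[-1,[0,0,0],0],[-1,[0,0,0],0],[-1,[0,0,0],0]]'
python3 - <<'E'
from h import *
st();snap('side','sd12');snap('scene','s12');snap('wrist','w12')
a=cv2.resize(cv2.imread('pics/s12.png')[160:360,120:360],(480,400),interpolation=cv2.INTER_CUBIC)
b=cv2.resize(cv2.imread('pics/sd12.png')[120:280,230:350],(300,400),interpolation=cv2.INTER_CUBIC)
cv2.imwrite('pics/m12.png',np.hstack([a,b]))
for c in('scene','side','wrist'):
  for n in ['pin_grip','blue_well','rack_hole0','scraper_grip']:
    print(c,n,[(round(d['conf'],2),np.round(d['centre'],4).tolist()) for d in finder.spot_point(n,c)])
E
```

```text
clock: 17.62
eef_pos: [0.4901, 0.0163, 0.2278]
tool_rot: [-0.705, -0.05, 0.705, -0.05]
contact_force: [1.6, 0.5, -0.3]
gripper_width: 1.002
clock: 17.87
eef_pos: [0.4898, 0.0164, 0.2258]
tool_rot: [-0.705, -0.05, 0.706, -0.05]
contact_force: [-0.4, 0.8, 0.2]
gripper_width: 1.002
t 17.8667 p [0.4898 0.0164 0.2258] F [-0.4  0.8  0.2] g 1.002
[[-0.001, 0.142, -0.99], [0.0, -0.99, -0.142], [-1.0, -0.0, 0.001]] [ 3.650e-01  1.590e-01 -3.210e-01 -1.000e-03 -1.092e+00  1.348e+00]
scene pin_grip [(0.92, [0.4888, 0.0152, 0.0974])]
scene blue_well [(0.83, [0.2622, -0.1749, 0.038]), (0.74, [0.4727, -0.2583, 0.0412])]
scene rack_hole0 [(0.72, [0.491, 0.0148, 0.0618]), (0.57, [0.5692, 0.0333, 0.0568])]
scene scraper_grip [(0.75, [0.5727, 0.0286, 0.0964]), (0.51, [0.4874, 0.0118, 0.0614])]
side pin_grip [(0.78, [0.4866, 0.0206, 0.0984])]
side blue_well [(0.98, [0.4728, -0.2503, 0.0385]), (0.92, [0.2578, -0.1731, 0.0419])]
side rack_hole0 [(0.87, [0.4935, 0.014, 0.0582]), (0.58, [0.5691, 0.0283, 0.0588])]
side scraper_grip [(0.65, [0.5703, 0.0276, 0.0993])]
wrist pin_grip [(0.95, [0.4887, 0.0166, 0.1006])]
wrist blue_well [(0.61, [0.4745, -0.2572, 0.0381])]
wrist rack_hole0 []
wrist scraper_grip [(0.59, [0.5709, 0.0278, 0.0956])]
```

View pics/m12.png

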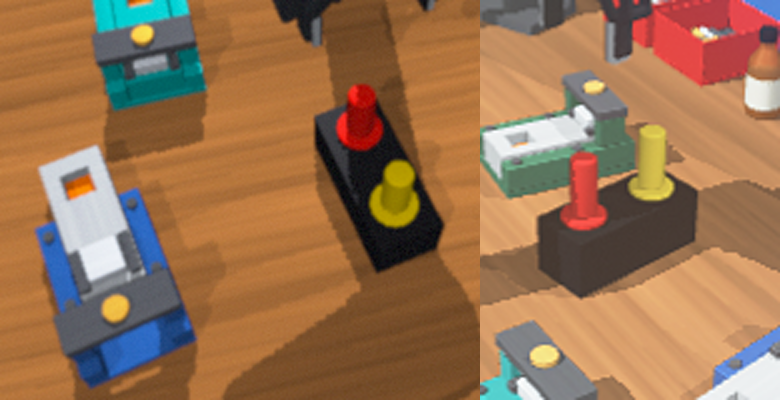

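```bash
python3 -c "
from h import *
print(ticket.job_done())"
```

```text
the job is handed in; nothing more can be done
None
```

The job is done and handed in at about 18.5 s on the robot clock; the hand-in gives no verdict.

**What I did:** I took the red pin from the rack and pressed the blue jig's button until it bottomed, at about 10 N. With about 6 N still on the button, I pushed the slide out until it met its stop. Then I stood the pin back in its own well, let go and lifted clear.

**Last checks:**
- **Slide:** the cameras put it about 59 mm out of 60. I could not read the joint itself.
- **Pin:** it stands upright with its flange on the rack. The networks put its axis 2 to 3 mm from the well's centre in the scene view and up to about 10 mm in the side view (limit 20 mm). They put the handle centre at 97 to 101 mm (limits 90 to 102 mm). The 101 mm came from the wrist camera, within its few millimetres of error.
- **Bystanders:** the scraper showed no shift beyond measuring error, and the robot kept clear of the green jig. I did not measure the green button, because the network did not find it.
- **Robot:** the gripper is open, about 0.1 m above the pin, and touching nothing.

No check failed. The three cameras disagreed by a few millimetres on most points, and the largest gap was about 8 mm on the slide's well.

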